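# Free the transport lock of a vial shaker

## Robot

A 6-joint arm with a two-finger parallel gripper is mounted at the origin on the work surface. World frame = base frame: x ahead of the robot, y to its left, z up, the work surface at z = 0. Lengths are in mm, angles in rad, forces in N, time in s.
With the tool pointing down it reaches from about 300 to 775 mm from the base axis. Payload 14.6 kg.
Tool frame: the origin (TCP) lies on the centre line of the jaws, within the pads' length; the fingertips stand 19 mm ahead of it and the grasp point (between the pads) is the TCP (bot.tip_reach is the distance from the TCP to the fingertips, in mm); y points along the fingers, x is the direction in which the jaws open and shut, and the axes are right-handed (so a half turn about y gives the same grasp; the last joint's range is limited). The gripper opens to 85 mm and grips with 20 to 120 N. Pads are 22 mm wide; open, the fingers measure 114 mm over their backs; the gripper's body (76 mm by 85 mm) begins 54 mm behind the grasp point. The pads swing forward as they close: fully open they stand 13 mm farther back than shut.
Start: joints at [1.142, 0.3, 1.521, -0, 1.321, -0.067], TCP at [194.674, 514.385, 250.281] pointing down, gripper open.
Joint ranges: [-3.03, 3.03], [-0.79, 2.21], [0.23, 2.52], [-1.04, 4.18], [0, 3.07], [-2.55, 2.55]. Speed limits (rad/s): [2.22, 2.22, 2.57, 3.14, 3.14, 3.14].

## Interface

Orientations are given as a unit quaternion [w, x, y, z].
In Python, from rig import bot gives the robot as it stands. Calls block until the motion is done:
- bot.move_to(position, orientation): joint-space move of the TCP to a pose.
- bot.servo_line(position, attitude=None, speed=150, until_force=None): straight line of the TCP; attitude=None keeps the orientation; speed is the mean speed in mm/s. With until_force (N) it stops when the force on the tool has changed by that much, and returns True; else False.
- bot.move_joints(angles): joint-space move.
- bot.move_gripper(opening, grip_force=None): finger opening in mm; grip_force is the grip in N (None keeps the last); returns when the fingers have stopped.
- bot.dwell(seconds).
- bot.ik(position, orientation): joint angles nearest the present ones, or None.
- bot.read_state(): the state.
- bot.read_camera(name): name is "scene" or "top"; returns a dict with "image" (400x640x3 uint8, blue, green, red), "depth" (400x640 float32, mm along the optical axis (not along the pixel's ray), 0 where there is no reading), "fovy" (degrees; the focal length in pixels is half the picture's height over the tangent of half this angle, whatever the lens; pixels are square), "cx", "cy" (the principal point, pixels), "k1" (the pictures are not rectified: a ray, as slopes to the right and down, at radius r is drawn at 1 + k1 r^2 times it, then the intrinsics apply), "eye" and "attitude" of the camera in the world. Camera axes: x right, y down, z forward; pixel columns grow to the right and rows downward; lengths in mm; the calibration is good to about 2 mm. A picture is of the moment at which its call begins.
A pose or a line that the arm cannot do raises bot.MotionError and nothing moves.
- bot.finish_job(): hands the job in, once; it reports no verdict.
The state is a dict: "clock": time; "joint_positions": joint angles; "qvel": joint speeds; "effort": joint torques, N m; "ee_pos": TCP position; "tool_rot": TCP orientation; "ft_force": force on the tool from outside, world axes, zero at the start; "moment": the same for the moment, N m; "grip_width": finger opening in mm.
Only numpy, scipy, OpenCV 4.12 (cv2) and the standard library are available. Lean on these libraries where they do the work, as an engineer would, in place of code of your own. Each camera call takes 0.05 s, during which the arm holds its last target.

## Task

The shaker's vial carriage is still locked for transport by the captive screw under the round black knob. Pull the knob up against its spring and feel for the start of its thread, unscrew it (counter-clockwise from above) until it stops, so that it stays raised by itself; then slide the carriage by its handle away from the lock to the far end of its travel and let go. Leave the glassware and tools around the shaker where they are.

Things in the scene. Friction and masses are not known exactly. Their poses are not given: they have to be found in the camera images.
- shaker: the fixed vial shaker, grey housing 250 (x) x 440 (y) mm, top 65 mm above the table; origin on the table, 10 mm towards +y of its underside's centre, y along its length. The lock housing, a bright round cap 64 mm across, flat top 125 mm above the table, stands at x 0, y -150 mm of this frame; the carriage is on its +y side and slides to +y.
- knob_grip (a point): where to grip the captive screw: on the upright axis of its black ribbed knob, a cylinder 46 mm across and 40 mm tall. 18 mm below the knob's flat top, 22 mm above its underside, 26 mm above the cap's top while the screw is down; it rises with the screw. Nothing else stands within 50 mm of the knob's side above the cap's top.
- screw_lift (a joint): how far the screw is raised, m: 0 down and locked, limit 0.024. A spring pulls it down, 4.5 N at 0, 10.5 N at 0.020, and back to 0 if let go below the thread. Pulled straight up it stops at 0.005 against the thread ring, except under the ring's one lead-in gap, where it can be pulled to 0.015 and more. Held above 0.014 there and turned counter-clockwise, it comes onto the thread.
- screw_turn (a joint): knob angle, rad, 0 at the start, counter-clockwise from above positive. The gap cannot be seen: its middle lies at 0.3 to 1.7, and the screw can rise within about 0.25 either side of it. On the thread turning takes under 0.3 N m, lifts the screw from 0.014 to 0.020, and ends at a hard stop about 3.3 past the gap's middle. The screw stays up when let go on the thread.
- carriage_handle (a point): centre of the bar of the carriage's dark steel handle: 100 mm long along the shaker's x, 14 mm wide (y), 14 mm high, 114 mm above the table, on a post at each end, 30 mm of free height below it. The vials begin 68 mm from it on its +y side, tops 141 mm above the table; the knob's axis is 110 mm away on its -y side at the start.
- carriage (a joint): how far the carriage has slid along the shaker's +y axis, m: 0 locked, stop at 0.060. It slides with 2.5 N of friction once the screw's pin is out of it (screw_lift above about 0.010), and stays where it is left.
- beaker: bystander: glass beaker, 70 mm across, 90 mm high; origin at the centre of its base
- jar: bystander: sample jar, 64 mm across, 85 mm high; origin at the centre of its base
- washbottle: bystander: white bottle, 70 mm across, 170 mm high; origin at the centre of its base
- spatula: bystander: flat steel laboratory spatula, 160 x 14 x 5 mm, lying on the shaker's housing beyond the carriage, along its own x axis
- driver: bystander: screwdriver 170 mm long lying along its x axis, to the -y side of the shaker
- dish: bystander: white porcelain dish 80 mm across, 20 mm high; origin at the centre of its base

How it is judged (in metres and radians):
On the way, in this order (a step that is already met when the one before it is completed fails the run):
1. the screw is unscrewed to the stop of its thread, the carriage not yet moved (value of joint screw_lift above 0.0183 m and value of joint screw_turn above 2 rad and value of joint carriage below 0.01 m and contact force between the fingers and screw_turn below 0.1 N), for 0.1 s.
2. the carriage is at the far end of its travel (value of joint carriage above 0.054 m), for 0.2 s.
At the end, for the whole second after the job is handed in: The screw stands raised by at least 18.3 mm by itself on its thread, and the carriage rests at the far end of its travel (at least 54 mm of 60) (value of joint screw_lift above 0.0183 m and value of joint carriage above 0.054 m and velocity of joint carriage below 0.005 m/s); the robot touches nothing.
It fails at once if a piece of glassware or a tool beside the shaker is moved by more than 30 mm (distance of any of beaker, jar, washbottle, spatula, driver, dish from where it was at the start of the episode above 0.03 m).
It also fails if it takes over 72 s, if anything falls off the work surface, if the arm or the gripper's body presses on something with over 40 N, if the wrist force passes 120 N, or if a joint passes its speed limit or range.

## Working session

There is one attempt and no reset: what is moved stays moved. The work goes in short steps, each a Python script; the robot and the scene stay as the last script left them, time stands still between calls to the robot, and variables do not carry over. Pictures are saved under pics/ and viewed, and the job is handed in when it is done.

```bash
ls; mkdir -p pics
python3 - <<'E'
from rig import bot
import cv2,numpy as np
for n in("scene","top"):
    c=bot.read_camera(n); cv2.imwrite(f"pics/{n}0.png",c["image"]); np.savez(f"{n}0.npz",**c)
    print(n,{k:c[k] for k in c if k not in("image","depth")})
print(bot.read_state(),bot.tip_reach)
E
```

```text
pics
scene {'fovy': 45.88494673748225, 'cx': 326.25908167512284, 'cy': 198.5879096261563, 'k1': -0.11864102589913673, 'eye': array([1301.24926453,  140.7545833 ,  976.10535365]), 'attitude': array([-0.21697818,  0.61259632,  0.71486766, -0.25809   ])}
top {'fovy': 48.17066085723932, 'cx': 317.6585659525337, 'cy': 200.73029896834672, 'k1': -0.025681751369206526, 'eye': array([ 481.97589395,    8.49808991, 1166.57903474]), 'attitude': array([ 0.05018774, -0.69755776,  0.71405265, -0.03198705])}
{'clock': 0.1, 'joint_positions': array([ 1.14241121e+00,  3.00443112e-01,  1.52153007e+00,  6.96579534e-06,
        1.32071815e+00, -6.65939298e-02]), 'qvel': array([-1.49097837e-03, -3.56989146e-04, -1.60276807e-04, -4.70942775e-05,
       -1.03204305e-03, -1.12968376e-03]), 'effort': array([ 1.69539588e-03, -5.44372666e+01, -3.62367475e+01, -6.70281520e-05,
        3.03932524e-03, -1.06170151e-05]), 'ee_pos': array([194.58873074, 514.21655   , 249.75823988]), 'tool_rot': array([-0.58160009,  0.58199402,  0.4015508 , -0.40222041]), 'ft_force': array([ 0.66501969, -0.84416921, -0.73791167]), 'moment': array([0.0072641 , 0.01509828, 0.00870699]), 'grip_width': 85.4984178208289} 19.0
```

View pics/scene0.png

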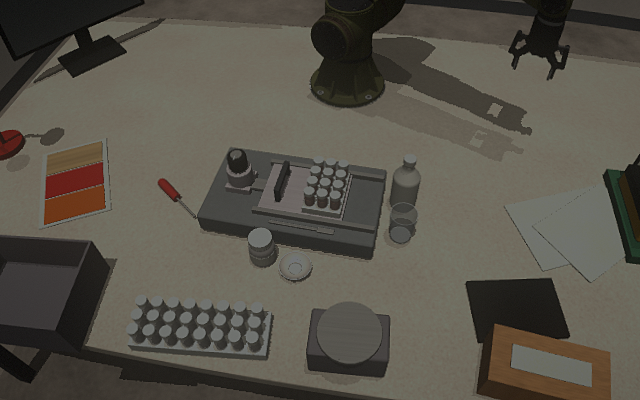

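View pics/top0.png

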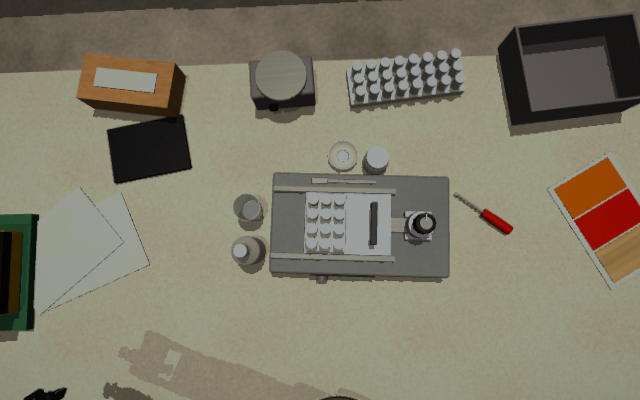

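The top view shows the shaker upright around (360,225): knob at about (424,223), handle bar at (374,223), vials at (326,222), jar at (376,160), dish at (342,155), driver at (485,215). In the scene view the knob is at (237,160) and the handle at (282,180).

```bash
cat > h.py <<'E'
import numpy as np,cv2
from scipy.spatial.transform import Rotation as R
def rot(q): return R.from_quat([q[1],q[2],q[3],q[0]])
def rays(c,uv):
    f=200/np.tan(np.radians(float(c["fovy"]))/2); k=float(c["k1"])
    d=(np.atleast_2d(uv).astype(float)-[float(c["cx"]),float(c["cy"])])/f
    u=d.copy()
    for _ in range(20): u=d/(1+k*(u**2).sum(1,keepdims=True))
    return np.c_[u,np.ones(len(u))]
def onplane(c,uv,z):
    w=rot(c["attitude"]).apply(rays(c,uv)); return c["eye"]+w*((z-c["eye"][2])/w[:,2])[:,None]
def cloud(c):
    v,u=np.mgrid[0:400,0:640]; uv=np.c_[u.ravel(),v.ravel()]
    r=rays(c,uv)*c["depth"].ravel()[:,None]
    P=rot(c["attitude"]).apply(r)+c["eye"]; P[c["depth"].ravel()==0]=np.nan
    return P.reshape(400,640,3)
E
python3 - <<'E'
from h import *
for n in("top","scene"):
    c=dict(np.load(n+"0.npz")); P=cloud(c); Z=P[...,2]; img=c["image"]; g=img.max(2)
    m=np.zeros((400,640),bool)
    box=(slice(165,290),slice(262,460)) if n=="top" else (slice(140,265),slice(190,395))
    m[box]=1
    def blob(mask,name):
        k,lab,st,ce=cv2.connectedComponentsWithStats(mask.astype(np.uint8))
        for i in np.argsort(-st[1:,4])[:2]+1:
            if st[i,4]<15: continue
            q=P[lab==i]; uv=np.argwhere(lab==i)[:,::-1]
            r=cv2.minAreaRect(q[:,:2].astype(np.float32))
            print(n,name,st[i,4],ce[i].round(1),"rect",np.round(r[0],1),np.round(r[1],1),round(r[2],1),"z",np.median(q[:,2]).round(1))
    sh=m&(Z>58)&(Z<72); 
    blob(cv2.morphologyEx((m&(Z>50)).astype(np.uint8),cv2.MORPH_OPEN,np.ones((5,5)))>0,"housing")
    blob(m&(Z>160)&(Z<178),"knobtop")
    blob(m&(Z>112)&(Z<132)&(g<80),"handle")
    blob(m&(Z>112)&(Z<132)&(g>=80),"cap/other")
E
```

```text
top housing 17963 [359.7 224.9] rect [550.  -64.9] [439.  254.7] 87.0 z 67.2
top housing 94 [376.  167.7] rect [ 688.9 -111.6] [37.2 10.6] 86.8 z 71.3
top knobtop 349 [425.  222.7] rect [ 544.  -205.5] [44.8 45.2] 9.9 z 170.0
top handle 255 [373.5 223.2] rect [549.1 -95.2] [13.6 98.2] 86.9 z 120.8
top handle 16 [408.1 222.9] rect [ 547.2 -176.3] [ 5.  32.8] 83.2 z 118.8
top cap/other 181 [416.7 224.9] rect [ 542.8 -201.1] [62.8 52.1] 16.0 z 124.9
scene housing 14104 [295.2 198.6] rect [579.8 -64.3] [328.4 449.4] 0.2 z 70.2
scene housing 30 [392.  213.5] rect [594.3 183.1] [ 7.3 34.6] 73.6 z 72.4
scene knobtop 243 [235.8 155.9] rect [ 543.7 -204. ] [47. 45.] 1.0 z 169.3
scene handle 206 [281.3 176.2] rect [550.2 -93.8] [ 15.1 101.2] 86.5 z 119.8
scene handle 81 [240.6 175.7] rect [ 560.7 -195.7] [27.3 62.2] 28.2 z 117.8
scene cap/other 112 [237.5 171.8] rect [ 553.7 -202.2] [42.2 60.5] 17.4 z 124.6
```

Both views agree: knob axis at about (544,-205), top at z 170; handle at about (549.5,-94.5), 110.5 mm from the knob, top at 121; shaker yaw about -3°. All of this fits the given sizes. Next I check the wrist range before approaching.

```bash
cat >> h.py <<'E'
K=np.array([543.9,-204.9]); YAW=np.radians(-3.0); H=K+110*np.array([-np.sin(YAW),np.cos(YAW)])
def down(a):
    c,s=np.cos(a),np.sin(a)
    q=R.from_matrix(np.array([[c,0,-s],[s,0,c],[0,-1,0]])).as_quat(); return np.array([q[3],q[0],q[1],q[2]])
def yaw(q): x=rot(q).apply([1,0,0]); return np.arctan2(x[1],x[0])
E
python3 - <<'E'
from h import *
from rig import bot
s=bot.read_state(); print(yaw(s["tool_rot"]))
for a in np.arange(-3,3.2,.5):
    q=bot.ik([*K,151],down(a)); print(round(a,2),None if q is None else np.round(q,3))
q=bot.ik([*H,114],down(YAW+np.pi/2));print(q)
q=bot.ik([*H,114],down(YAW-np.pi/2));print(q)
E
```

```text
1.2090034565467775
-3.0 None
-2.5 [-0.423  0.465  1.535 -0.     1.141  2.077]
-2.0 [-0.423  0.465  1.535 -0.     1.141  1.577]
-1.5 [-0.423  0.465  1.535 -0.     1.141  1.077]
-1.0 [-0.423  0.465  1.535 -0.     1.141  0.577]
-0.5 [-0.423  0.465  1.535 -0.     1.141  0.077]
0.0 [-0.423  0.465  1.535 -0.     1.141 -0.423]
0.5 [-0.423  0.465  1.535 -0.     1.141 -0.923]
1.0 [-0.423  0.465  1.535 -0.     1.141 -1.423]
1.5 [-0.423  0.465  1.535 -0.     1.141 -1.923]
2.0 [-0.423  0.465  1.535 -0.     1.141 -2.423]
2.5 None
3.0 None
[-2.36894292e-01  4.65543940e-01  1.63235634e+00 -4.44089210e-16
  1.04369237e+00 -1.75533074e+00]
[-2.36894292e-01  4.65543940e-01  1.63235634e+00 -4.44089210e-16
  1.04369237e+00  1.38626191e+00]
```

Run:
```python
from h import *
from rig import bot
a=-0.423-2.48
q=bot.ik([*K,260],down(-2.4)); print(q); q[5]+= (-2.4-a)
bot.move_joints(q); s=bot.read_state(); print(s["clock"],s["ee_pos"],yaw(s["tool_rot"]),s["ft_force"])
c=bot.read_camera("top"); cv2.imwrite("pics/above.png",c["image"][140:300,300:540].repeat(3,0).repeat(3,1))
bot.servo_line([*K,152],down(a),speed=80)
s=bot.read_state(); print(s["clock"],s["ee_pos"],s["ft_force"])
print(bot.move_gripper(40,60)); s=bot.read_state(); print(s["clock"],s["ee_pos"],s["ft_force"],s["moment"],s["grip_width"])
c=bot.read_camera("scene"); cv2.imwrite("pics/grip.png",c["image"][100:260,170:410].repeat(3,0).repeat(3,1))
```

```text
[-4.23294164e-01  3.62735946e-01  1.41505540e+00 -4.44089210e-16
  1.36380131e+00  1.97670584e+00]
2.9167 [ 544.06822466 -204.37970871  259.98824721] -2.901742935195174 [-0.32179024 -0.09745946 -0.12637012]
4.4667 [ 544.08635374 -204.96358332  152.49916984] [-0.3466845  -0.21672232 -0.38087351]
False
4.9333 [ 542.71238066 -205.3320928   152.69089703] [-16.44888766  -0.83774065  11.54232977] [-0.15894941  2.5847262  -0.01839098] 44.97900934457612
```

View pics/grip.png

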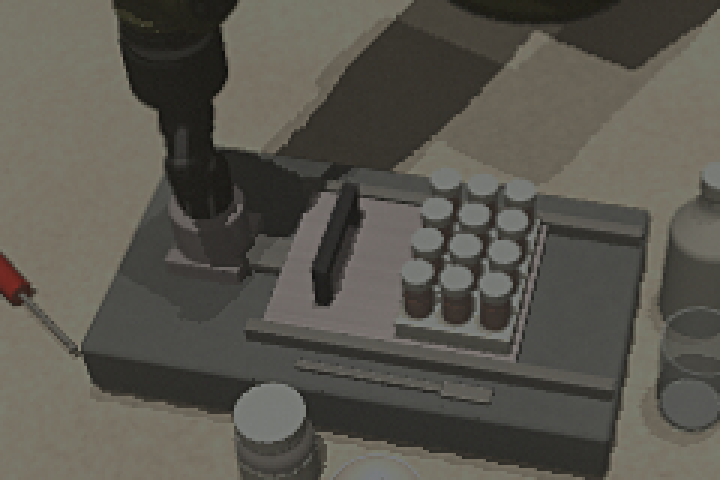

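The picture shows the jaws closed on the knob, with width 45.0 mm against its 46. A side force of -16 N says the axis lies about 1.3 mm towards -x, so I recentre and then start the search.

```bash
cat >> h.py <<'E'
KC=np.array([542.6,-205.3])
def show(bot,t=""):
    s=bot.read_state(); print(t,"t%.1f"%s["clock"],s["ee_pos"].round(2),"yaw%.3f"%yaw(s["tool_rot"]),"F",s["ft_force"].round(1),"Mz%.2f"%s["moment"][2],"w%.1f"%s["grip_width"]); return s
E
python3 - <<'E'
from h import *
from rig import bot
a=-0.423-2.48
bot.servo_line([*KC,152],down(a),speed=10); show(bot,"centred")
bot.servo_line([*KC,153],down(a),speed=10); show(bot,"up1")
r=bot.servo_line([*KC,168],down(a),speed=15,until_force=25); show(bot,r)
E
```

```text
centred t5.3 [ 542.46 -205.39  152.76] yaw-2.903 F [-5.   1.5  7.5] Mz-0.05 w44.8
up1 t5.5 [ 542.41 -205.34  152.82] yaw-2.903 F [-1.7 -1.  -1.6] Mz-0.05 w45.0
True t6.1 [ 542.31 -205.27  158.42] yaw-2.903 F [ 4.7 -2.8 -7.4] Mz-0.10 w44.4
```

Run:
```python
from h import *
from rig import bot
a0=-0.423-2.48
for t in(0.3,0.6,0.9,1.2,1.5,1.8):
    a=a0+t
    p=bot.read_state()["ee_pos"]
    bot.servo_line([*KC,156],speed=15)
    q=bot.ik([*KC,156],down(a)); bot.move_joints(q); s0=show(bot,"turned %.2f"%t)
    r=bot.servo_line([*KC,170.5],down(a),speed=15,until_force=25); s=show(bot,r)
    if s["ee_pos"][2]>164: print("UP");break
```

```text
turned 0.30 t6.8 [ 542.44 -205.24  155.89] yaw-2.607 F [-3.1 -0.9 -7. ] Mz0.05 w44.4
True t7.3 [ 542.28 -205.16  158.56] yaw-2.604 F [ 4.9 -3.6 -7.8] Mz-0.06 w44.8
turned 0.60 t7.9 [ 542.49 -205.2   156.01] yaw-2.307 F [-4.4 -1.  -5.4] Mz0.04 w44.2
True t8.4 [ 542.28 -205.09  158.59] yaw-2.304 F [ 5.4 -2.2 -8.4] Mz-0.05 w44.7
turned 0.90 t9.1 [ 542.5  -205.16  156.04] yaw-2.006 F [-5.1  1.9 -6.5] Mz0.02 w44.4
False t10.2 [ 542.5  -205.15  170.32] yaw-2.003 F [ -5.2   1.5 -10. ] Mz-0.06 w44.6
UP
```

At 0.9 rad the screw rose to about 17.5 mm, with 10 N of spring force, so this is the gap. Next I turn it onto the thread while following its rise.

Run:
```python
from h import *
from rig import bot
a0=-0.423-2.48+0.9
bot.servo_line([*KC,168.3],down(a0),speed=15); show(bot,"low")
zp=168.3
for t in np.arange(0.3,3.01,.3):
    z=max(168.4,152.8+14+6*t/3.3); 
    q=bot.ik([*KC,z],down(a0+t)); bot.move_joints(q); s=show(bot,"%.1f"%t)
    if abs(s["moment"][2])>1.0 or abs(s["ft_force"][2])>35 : print("stop");break
```

```text
low t10.5 [ 542.49 -205.18  168.12] yaw-2.003 F [ -5.3   3.4 -10.7] Mz-0.04 w44.7
0.3 t10.9 [ 542.44 -205.09  168.27] yaw-1.703 F [ -4.8   4.  -10.5] Mz-0.01 w44.4
0.6 t11.3 [ 542.4  -205.04  168.28] yaw-1.403 F [ -5.    3.8 -10.4] Mz-0.01 w44.8
0.9 t11.7 [ 542.31 -205.02  168.26] yaw-1.103 F [-6.   3.8 -9.8] Mz0.03 w44.2
1.2 t12.1 [ 542.21 -205.02  168.73] yaw-0.803 F [ -5.4   3.5 -10.1] Mz-0.01 w44.8
1.5 t12.5 [ 542.14 -205.06  169.23] yaw-0.503 F [ -7.6   3.1 -10.1] Mz0.05 w44.8
1.8 t12.9 [ 542.08 -205.1   169.76] yaw-0.203 F [ -6.7   3.3 -10.3] Mz0.07 w44.6
2.1 t13.3 [ 542.03 -205.19  170.26] yaw0.097 F [ -7.7   3.  -10.4] Mz0.04 w44.7
2.4 t13.7 [ 542.02 -205.25  170.83] yaw0.397 F [ -8.4   3.5 -10.2] Mz0.03 w44.3
2.7 t14.1 [ 542.04 -205.32  171.43] yaw0.697 F [ -6.6   2.9 -10. ] Mz0.02 w44.9
3.0 t14.4 [ 542.07 -205.4   172.05] yaw0.997 F [-8.8  1.7 -9.1] Mz-0.00 w44.3
```

Run:
```python
from h import *
from rig import bot
a0=-0.423-2.48+0.9
for t in np.arange(3.1,4.0,.1):
    z=152.8+14+min(6.0,6*t/3.3)
    q=bot.ik([*KC,z],down(a0+t)); bot.move_joints(q); s=show(bot,"%.1f"%t)
    if abs(s["moment"][2])>0.6 or abs(s["ft_force"][2])>35 : print("stop");break
```

```text
3.1 t14.7 [ 542.08 -205.43  172.24] yaw1.098 F [ -8.6   1.6 -10.9] Mz0.02 w44.6
3.2 t14.9 [ 542.1  -205.46  172.5 ] yaw1.198 F [-8.2  2.1 -9.8] Mz0.01 w44.8
3.3 t15.2 [ 542.11 -205.44  172.62] yaw1.298 F [ -7.6   1.8 -11.4] Mz0.07 w44.5
3.4 t15.4 [ 542.13 -205.45  172.62] yaw1.398 F [-7.8  1.9 -9.7] Mz0.03 w44.6
3.5 t15.7 [ 542.15 -205.49  172.67] yaw1.498 F [-7.5  1.8 -9.9] Mz0.03 w44.4
3.6 t15.9 [ 542.21 -205.44  172.61] yaw1.595 F [ -6.1   1.4 -11.3] Mz-0.48 w44.8
3.7 t16.2 [ 542.68 -205.33  172.82] yaw1.693 F [ -2.3   2.9 -11.2] Mz-0.71 w44.3
stop
```

The hard stop shows: Mz rose from 0.03 to -0.71 N m at about 4.5 rad in total, with the lift near 20 mm. I release and check that the knob stays up.

Run:
```python
from h import *
from rig import bot
s=bot.read_state()
bot.move_gripper(80); show(bot,"open"); bot.dwell(0.3)
p=bot.read_state()["ee_pos"]
bot.servo_line([*KC,255],speed=100); show(bot,"up")
q=bot.ik([*(H+[-100,0]),300],down(YAW+np.pi/2))
for n in("scene",):
    c=bot.read_camera(n); cv2.imwrite(f"pics/rel_{n}.png",c["image"][100:260,170:410].repeat(3,0).repeat(3,1))
    P=cloud(c); Z=P[...,2]; m=np.zeros((400,640),bool); m[138:180,220:260]=1
    k=m&(Z>160)&(Z<205)&(np.hypot(P[...,0]-542,P[...,1]+205)<26)
    q=P[k]; print(len(q), np.percentile(q[:,2],[5,25,50,75,95]).round(1))
    h=(np.abs(P[...,0]-549)<45)&(np.abs(P[...,1]+95)<20)&(Z>116)&(Z<128); print("handle",h.sum(),P[h].mean(0).round(1))
```

```text
open t16.6 [ 542.88 -205.45  173.36] yaw1.697 F [ 0.5 -0.1  0.5] Mz0.00 w79.7
up t17.9 [ 542.39 -205.22  254.24] yaw1.697 F [ 0.6 -1.3  0.3] Mz0.02 w80.3
352 [163.4 176.2 186.2 188.9 192.1]
handle 163 [550.2 -93.6 120.1]
```

View pics/rel_scene.png

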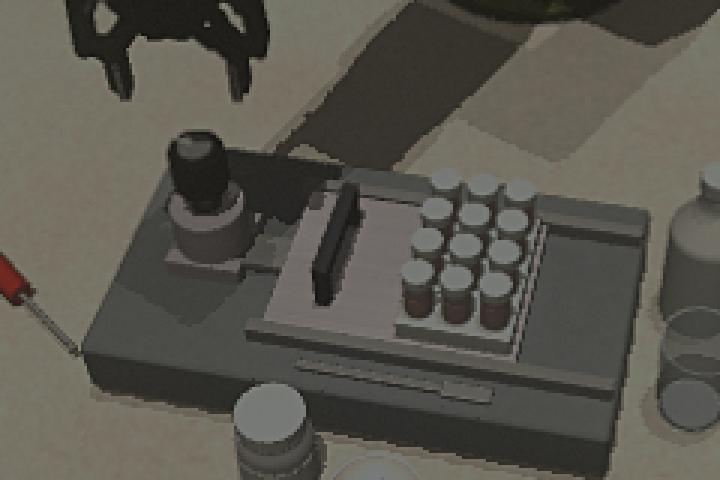

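The knob stays up by itself with its top at about 189 mm (raised about 20 mm), and the carriage hasn't moved. Next the handle: grip across y with a narrow opening and slide.

Run:
```python
from h import *
from rig import bot
u=np.array([-np.sin(YAW),np.cos(YAW)]); o=down(YAW+np.pi/2); Hc=KC+110.3*u; print(Hc)
bot.move_gripper(45)
bot.move_to([*Hc,255],o); show(bot)
bot.servo_line([*Hc,116],speed=80,until_force=10); show(bot,"down")
bot.move_gripper(10,40); s=show(bot,"grip")
p=s["ee_pos"][:2]
r=bot.servo_line([*(p+61*u),s["ee_pos"][2]],speed=40,until_force=25); s=show(bot,r)
print("slid",(s["ee_pos"][:2]-p)@u)
c=bot.read_camera("top"); cv2.imwrite("pics/slid.png",c["image"][140:300,250:490].repeat(3,0).repeat(3,1))
```

```text
[548.37265597 -95.15116232]
 t18.9 [548.47 -94.65 255.18] yaw1.520 F [-0.7 -0.8  0.4] Mz-0.02 w45.0
down t20.8 [548.52 -95.2  116.38] yaw1.518 F [-0.5  0.3  0.2] Mz0.06 w45.0
grip t21.2 [548.43 -95.17 116.26] yaw1.518 F [-0.7 -0.4  3.2] Mz-0.01 w13.0
False t22.8 [551.64 -35.38 116.26] yaw1.518 F [ -1.5 -11.8   4.5] Mz-0.02 w13.3
slid 59.87289049568117
```

View pics/slid.png

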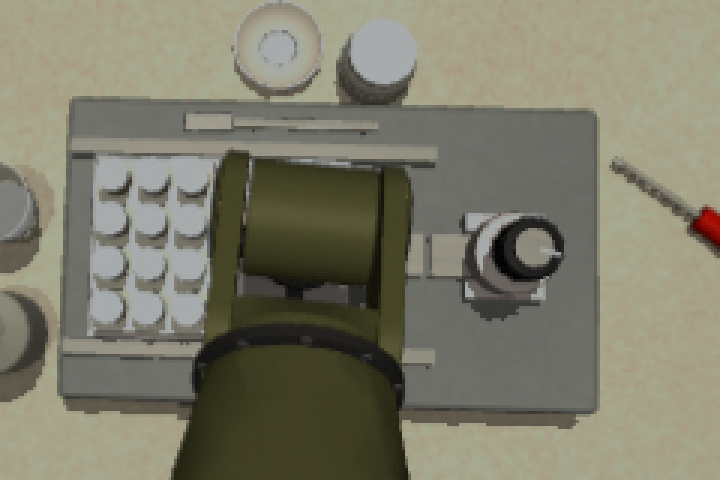

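The picture shows the carriage at the far end, with the vials at the left edge of the rails and the knob still raised. It slid 59.9 mm and ended with 12 N against the stop. I release, retreat and check.

Run:
```python
from h import *
from rig import bot
bot.move_gripper(45); s=show(bot,"open")
bot.servo_line([*s["ee_pos"][:2],260],speed=100); show(bot,"up")
q=np.array([1.142,0.3,1.521,0,1.321,-0.067]); q0=np.array(bot.read_state()["joint_positions"])
bot.move_joints([0.6,q0[1],q0[2],0,q0[4],q0[5]]); show(bot,"away")
u=np.array([-np.sin(YAW),np.cos(YAW)])
for n in("scene","top"):
    c=bot.read_camera(n); np.savez(n+"1.npz",**c); cv2.imwrite(f"pics/end_{n}.png",c["image"])
    P=cloud(c); Z=P[...,2]
    k=(Z>180)&(Z<200)&(np.hypot(P[...,0]-542,P[...,1]+205)<26); print(n,"knob",k.sum(),np.median(Z[k]).round(1))
    d=P[...,:2]-KC; al=d@u; ac=d@np.array([u[1],-u[0]])
    h=(abs(ac)<45)&(al>80)&(al<200)&(Z>116)&(Z<128)&(c["image"].max(2)<90); print("handle along",h.sum(),np.median(al[h]).round(1))
```

```text
open t23.3 [551.54 -34.03 116.07] yaw1.519 F [0.1 0.4 0.2] Mz-0.05 w44.8
up t24.9 [551.39 -33.99 259.38] yaw1.518 F [ 0.1 -0.4  0.2] Mz0.03 w45.3
away t26.3 [434.87 340.72 259.37] yaw2.245 F [-0.6 -0.1 -1.1] Mz-0.03 w45.0
scene knob 236 188.2
handle along 160 172.2
top knob 354 188.5
handle along 220 169.9
```

View pics/end_top.png

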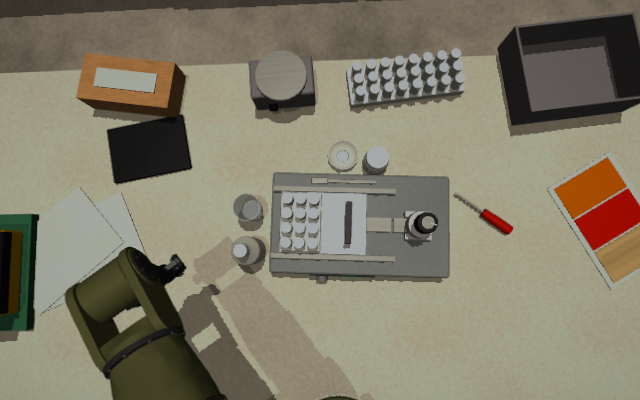

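The final top view shows the handle at (348,223), 60 mm along from the start, and the bystanders where they were. The knob rise reads 18.5–19 mm, close to the 18.3 threshold, so I measure it more carefully, along with the mark's angle.

Run:
```python
from h import *
ims=[]
for n in("top","scene"):
    z=[]
    for i in "01":
        c=dict(np.load(n+i+".npz")); P=cloud(c); Z=P[...,2]
        ref=169.6 if i=="0" else 188.5
        k=(abs(Z-ref)<5)&(np.hypot(P[...,0]-542.6,P[...,1]+205.2)<17)
        kk=(np.hypot(P[...,0]-542.6,P[...,1]+205.2)<17)&(Z>ref-12)
        h=(abs(Z-67)<4)&(abs(P[...,0]-550)<100)&(P[...,1]<-250)&(P[...,1]>-275)
        z.append(np.median(Z[k])-np.median(Z[h])); print(n,i,k.sum(),Z[k].mean().round(2),Z[k].std().round(2),np.median(Z[h]).round(2),np.median(Z[kk]).round(2))
        v,u=np.argwhere(k).mean(0).astype(int); ims.append(cv2.resize(c["image"][v-20:v+20,u-20:u+20],(300,300),interpolation=cv2.INTER_CUBIC))
    print(n,"rise",z[1]-z[0])
cv2.imwrite("pics/knobs.png",np.vstack([np.hstack(ims[:2]),np.hstack(ims[2:])])*1)
```

```text
top 0 174 170.9 1.87 65.38 171.23
top 1 185 189.67 2.06 65.44 189.91
top rise 18.78083922944961
scene 0 106 171.16 1.92 64.77 171.33
scene 1 110 189.69 2.12 64.94 190.15
scene rise 18.66001211308395
```

View pics/knobs.png

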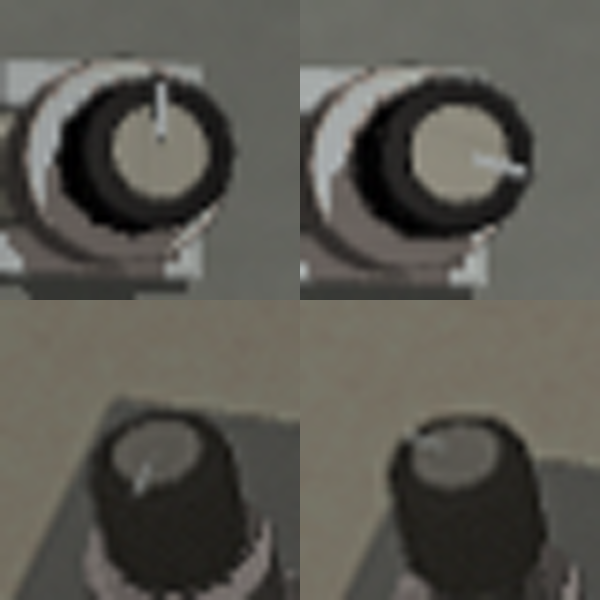

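Run:
```python
from h import *
from rig import bot
for n in("top","scene"):
    r=[]
    for i in range(8):
        c=bot.read_camera(n); P=cloud(c); Z=P[...,2]
        k=(abs(Z-188.5)<5)&(np.hypot(P[...,0]-542.6,P[...,1]+205.2)<17)
        r.append(Z[k].mean())
    print(n,np.mean(r).round(2),np.std(r).round(2))
    # geometric: mark/top-disc centre by ray: lateral position vs. assumed plane
print(bot.read_state()["clock"])
```

```text
top 189.5 0.12
scene 189.63 0.12
27.2417
```

Run:
```python
from h import *
from rig import bot
bot.finish_job(); show(bot)
```

```text
the job is handed in; nothing more can be done
the job is handed in; nothing more can be done
```

I unscrewed the captive screw to its stop, and it stays raised by itself. I then slid the carriage to the far end of its travel, let go, and handed the job in at about 27 s of the 72 s allowed.

- **Screw:** It was blocked at about 5 mm on the first three pulls, at 0, 0.3 and 0.6 rad, and rose freely at 0.9 rad. I turned it counter-clockwise until the torque jumped from 0.03 to 0.7 N m at about 4.5 rad. The white mark on the knob later showed about 4.4 rad, which agrees.
- **Carriage:** It slid 59.9 mm and ended against its stop with about 12 N. After I let go, the cameras put the handle at about 60 mm from its start.
- **Surroundings:** In the before-and-after top views, the glassware and tools look unmoved by eye; I did not measure them. The arm was clear of everything, with tool forces of about 1 N or less.

**Tight margin:** The knob's rise after release measured only 18.5–18.8 mm from camera depth, good to a few tenths of a millimetre. That is below the nominal 20 mm and about 19.8 mm while I was holding it, and only just above the required 18.3 mm. The stop torque and the mark's angle both say it was at the end of its thread, so I read the difference as play in the thread or error in the camera depth. I did not re-grip the knob to confirm it.

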